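# Castle nut of a revolving pharmacy stand brought to its pin hole

## Task

Two revolving-stand feet are on the pharmacy bench. On the one without a split pin, tighten the castle nut (clockwise from above) and go on until the next slot lines up with the pin hole, which runs along the groove across the spindle's end; stop there and let go. Do not run on past that slot, and leave the pinned foot and the amber bottle where they are.

Things in the scene. Friction and masses are not known exactly. Their poses are not given: they have to be found in the camera images.
- stand: Fixed foot without split pin: white flange 160 mm across, 12 mm thick; 70 mm boss up to 30 mm, washer to 33 mm, steel castle nut from 33 to 71 mm, brass spindle 30 mm across rising through it to 77 mm. Origin: centre of underside, on the spindle axis, z up. The 6 mm pin hole, 63 mm up, and the dark groove across the spindle's end both run along x.
- castle_nut (a joint): Nut angle, rad, growing clockwise from above (tightening). Hexagon 50 mm across flats; 8 mm slot, 14 mm deep, atop the middle of each 29 mm flat. At 0 the next slots meet the pin hole: two flats then face along the foot's x, the rest every 60 deg. Starts at -0.82 to -0.42; tightened from -0.35. Needs 0.15 to 0.22 N m, stays where left, does not rise or sink.
- pinned_stand: The same kind of foot, already finished: a steel split pin 6 mm thick passes through nut and spindle, eye at one end, spread legs at the other, 110 mm long, 63 mm up. Loose on the bench, 2 kg, to be left alone. Origin: centre of the underside.
- bottle: Amber jar with a white cap and a paper label, 48 mm in diameter, 90 mm tall, standing loose on the bench, to be left alone. Origin: centre of the underside.

How it is judged (in metres and radians):
On the way:
1. the loose nut has been tightened (value of joint castle_nut above -0.35 rad).
At the end, for the whole second after the job is handed in: The nut on the unpinned foot rests with its next slot in line with the pin hole within 0.19 rad (11 degrees); the pinned foot is within 20 mm of where it stood and the bottle within 30 mm, upright (value of joint castle_nut between -0.19 and 0.19 rad and velocity of joint castle_nut between -0.05 and 0.05 rad/s and distance of pinned_stand from where it was at the start of the episode below 0.02 m and distance of bottle from where it was at the start of the episode below 0.03 m and angle between bottle's own z axis and vertical below 0.2 rad); the robot touches nothing.
It fails at once if the nut was run well past the slot (more than 0.4 rad, 23 degrees) (value of joint castle_nut above 0.4 rad).
It fails at once if the pinned foot was shifted by more than 20 mm (distance of pinned_stand from where it was at the start of the episode above 0.02 m).
It fails at once if the bottle was knocked over or shifted by more than 30 mm (distance of bottle from where it was at the start of the episode above 0.03 m or angle between bottle's own z axis and vertical above 0.3 rad).
It also fails if it takes over 35 s, if anything falls off the work surface, if the arm or the gripper's body presses on something with over 40 N, if the wrist force passes 120 N, or if a joint passes its speed limit or range.

## Robot

A 7-joint arm with a two-finger parallel gripper is mounted at the origin on the work surface. World frame = base frame: x ahead of the robot, y to its left, z up, the work surface at z = 0. Lengths are in mm, angles in rad, forces in N, time in s.
With the tool pointing down it reaches from about 425 to 950 mm from the base axis. Payload 4.7 kg.
Tool frame: the origin (TCP) lies on the centre line of the jaws, within the pads' length; the fingertips stand 8 mm ahead of it and the grasp point (between the pads) lies 11 mm behind it; z points along the fingers, y is the line along which they close (so a half turn about z gives the same grasp; the last joint's range is limited). The gripper opens to 85 mm and grips with 20 to 120 N. Pads are 22 mm wide; open, the fingers measure 114 mm over their backs; the gripper's body (76 mm by 85 mm) begins 54 mm behind the grasp point. The pads swing forward as they close: fully open they stand 13 mm farther back than shut.
Start: joints at [1.076, 0.469, -0.049, 1.532, 0.024, 1.141, -0.082], TCP at [303.214, -603.083, 239.335] pointing down, gripper open.
Joint ranges: [-2.59, 2.59], [-0.33, 1.99], [-1.39, 1.29], [0.1, 2.45], [-1.04, 4.18], [0.21, 1.99], [-2.66, 2.66]. Speed limits (rad/s): [2.57, 2.57, 3.14, 3.14, 3.14, 3.14, 3.14].

## Interface

Orientations are given as a unit quaternion [x, y, z, w].
In Python, from plant import bot gives the robot as it stands.
- The arm moves only by the tool arm_command, never from a script. Its argument "series" is a list of rows, each an object with "xyz": the shift along the tool's x, y, z in cm, a list of three; "dr": the turn, a rotation vector about the tool's x, y, z in degrees, a list of three. A call has 1 to 12 rows; each row shifts and turns the commanded pose from where the row before left it, along the tool's axes as they then stand; what a row does not reach is not made up. A row lasts 1/10 s, in which the tool goes at most 50 mm and 8.59 degrees, less where a joint would pass 70% of its speed; a pose out of reach is approached as far as the arm can. A call is refused whole if a number of a shift passes 5 or a number of a turn 8.59, either way. A call with a gripper value outside its range is refused whole. "hand" is the opening, from 0 (shut) to 1 (fully open), set as the call begins (left out, the last holds). The fingers move at their own pace and stop on an object; "newtons" is the grip in N (left out, the last holds). Time passes only in rows, so rows that do not move let the fingers close. It gives the time, the measured TCP pose, the force, the opening and the grip force at its end, in the units of the state.
- bot.observe(): the state, without advancing time (a new reading comes with each control period).
- bot.snapshot(name): name is "scene" or "top"; returns a dict with "img" (400x640x3 uint8, red, green, blue), "fx", "fy", "cx", "cy" (pixels), "dist" ([k1, k2, p1, p2, k3] as OpenCV has them; the pictures are not rectified), "eye" and "attitude" of the camera in the world. Camera axes: x right, y down, z forward; pixel columns grow to the right and rows downward; lengths in mm; the calibration is good to about 2 mm. A picture is of the moment at which its call begins. There is no depth.
- bot.finish_job(): hands the job in; it is judged then, once.
Trained networks look in a picture, given as the dict that the camera call returned (one of the last four; its "shot" number tells which), for a name from the list of things; names that differ only in an ending like _2 or _b are one class to them, and where a whole thing is asked for, a point or a joint stands for the part that bears it (a point fixed in the world has none). Each returns a list of dicts, best first, with "p" (0 to 1); they miss things now and then, are a little off and sometimes report something else, mostly with a low value. They report only what shows in the picture. A call takes as long as a camera call.
- bot.find_in(picture, label): "position" ([column, row] in pixels, amid what is visible of it).
- bot.trace(picture, label): "mask" (400x640 bool, what is visible of it) and "position" ([column, row] in pixels, amid what is visible of it).
The state is a dict: "time_s": time; "joints": joint angles; "joint_vel": joint speeds; "tau": joint torques, N m; "position": TCP position; "tool_rot": TCP orientation; "wrist_force": force on the tool from outside, world axes, zero at the start; "wrist_torque": the same for the moment, N m; "width": finger opening in mm; "finger_force": force on a finger pad.
Only numpy, scipy, OpenCV 4.12 (cv2) and the standard library are available. Lean on these libraries where they do the work, as an engineer would, in place of code of your own. Each camera call takes 0.05 s, during which the arm holds its last target. There are 200 camera calls.

## Working session

There is one attempt and no reset: what is moved stays moved. The work goes in short steps, Python scripts to look and compute and a tool call to move; the robot and the scene stay as the last step left them, time stands still between calls to the robot, and variables do not carry over. Pictures are saved under pics/ and viewed, at most 10 in all, crops included, and the job is handed in when it is done.

Besides the shell and the picture viewer there is one more tool, called in YAML: its name, and indented under it one key for each argument. arm_command: Moves the arm, as the interface text tells. Its arguments: {"type":"object","properties":{"series":{"type":"array","items":{"type":"object","properties":{"xyz":{"type":"array","items":{"type":"number"}},"dr":{"type":"array","items":{"type":"number"}}}}},"hand":{"type":"number"},"newtons":{"type":"number"}},"required":["series"]}

```bash
mkdir -p pics; cat > h.py <<'E'
import numpy as np, cv2
from scipy.spatial.transform import Rotation as R
def K(s): return np.array([[s["fx"],0,s["cx"]],[0,s["fy"],s["cy"]],[0,0,1.]])
def rot(s):
    a=np.array(s["attitude"],float); return a if a.shape==(3,3) else R.from_quat(a).as_matrix()
def ground(s,p,z):
    u=cv2.undistortPoints(np.array([[p]],float),K(s),np.array(s["dist"],float))[0,0]
    d=rot(s)@np.array([u[0],u[1],1]); e=np.array(s["eye"]); return e+d*(z-e[2])/d[2]
def proj(s,P):
    r=rot(s).T; t=-r@np.array(s["eye"]); return cv2.projectPoints(np.array(P,float).reshape(-1,1,3),cv2.Rodrigues(r)[0],t,K(s),np.array(s["dist"],float))[0][:,0]
E
python3 - <<'E'
from plant import bot
from h import *
print({k:np.round(v,3).tolist() for k,v in bot.observe().items()})
for n in("scene","top"):
    s=bot.snapshot(n); cv2.imwrite(f"pics/{n}0.png",s["img"][:,:,::-1]); print(n,s["eye"],s["attitude"],s["fx"],s["dist"])
    for l,z in(("stand",40),("castle_nut",71),("pinned_stand",40),("bottle",45)):
        for q in bot.trace(s,l)[:3]: print(l,round(q["p"],2),np.round(q["position"],1),ground(s,q["position"],z).round(0),q["mask"].sum())
E
```

```text
{'time_s': 0.0, 'joints': [1.076, 0.469, -0.049, 1.534, 0.024, 1.141, -0.082], 'joint_vel': [0.0, -0.001, 0.0, -0.0, 0.0, -0.0, -0.001], 'tau': [0.0, -51.031, -0.047, -23.771, 0.011, 0.008, -0.0], 'position': [302.905, -602.58, 238.277], 'tool_rot': [0.973, 0.231, -0.0, -0.001], 'wrist_force': [0.587, -0.098, -0.952], 'wrist_torque': [0.011, 0.044, 0.069], 'finger_force': 0.0, 'width': 85.627}
scene [1189.30543579  413.94075921  627.71851082] [ 0.39317606  0.81957492 -0.37200208 -0.1879468 ] 476.2085736444503 [-0.00294489  0.          0.          0.          0.        ]
stand 0.84 [267.  151.2] [ 592. -190.   40.] 2781
castle_nut 0.62 [263.3 139.5] [ 597. -194.   71.] 441
pinned_stand 0.75 [439.7 256.1] [632. 242.  40.] 5196
bottle 0.59 [307.4 262.1] [786.  81.  45.] 1515
top [ 461.79640191   -5.91209568 1031.0787211 ] [-0.69835736  0.71056078 -0.05089614  0.06935393] 474.1783731855853 [-0.05386428  0.          0.          0.          0.        ]
stand 0.77 [421.3 235.5] [ 562. -208.   40.] 4313
castle_nut 0.6 [417.2 238.8] [ 552. -193.   71.] 423
castle_nut 0.29 [218.4 223.8] [590. 212.  71.] 4168
pinned_stand 0.66 [217.2 224.3] [594. 222.  40.] 4048
bottle 0.9 [280.9 132. ] [793.  85.  45.] 578
```

View pics/scene0.png

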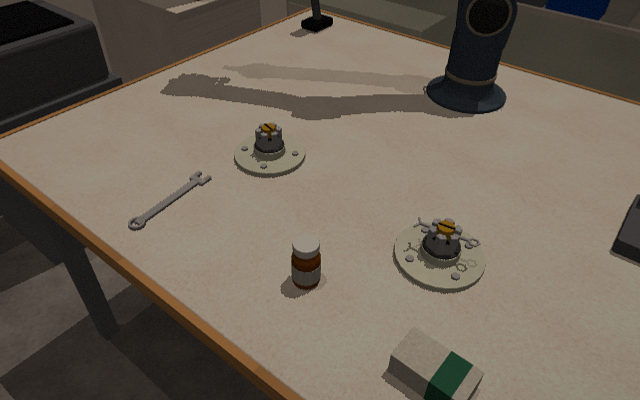

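View pics/top0.png

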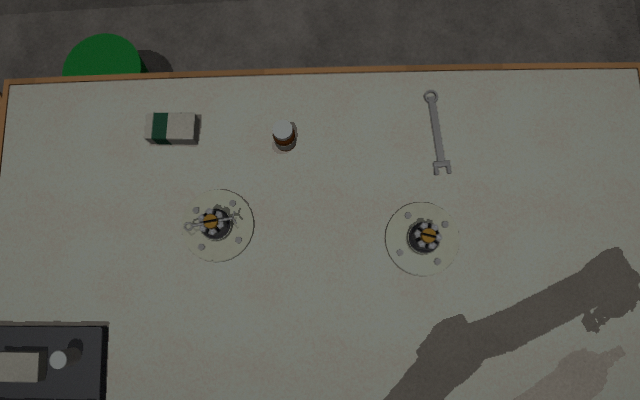

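The unpinned foot is the one at (421,238) in the top view and (268,150) in the scene view. The pinned foot is at (217,224) and the bottle at (284,134) in the top view. I'll zoom in on the unpinned nut.

```bash
python3 - <<'E'
from plant import bot
from h import *
a=[]
for n,c in(("top",(427,237)),("scene",(268,140))):
    s=bot.snapshot(n); g=cv2.getRectSubPix(s["img"][:,:,::-1].copy(),(50,50),c)
    g=cv2.convertScaleAbs(g,alpha=1.6)
    a.append(cv2.resize(g,(400,400),interpolation=cv2.INTER_CUBIC))
    hsv=cv2.cvtColor(s["img"],cv2.COLOR_RGB2HSV)
    m=((hsv[...,0]>10)&(hsv[...,0]<30)&(hsv[...,1]>120)&(hsv[...,2]>70))
    yy,xx=np.nonzero(m); k=(abs(xx-c[0])<20)&(abs(yy-c[1])<20); p=(xx[k].mean(),yy[k].mean())
    print(n,k.sum(),p,ground(s,p,77).round(1))
    if n=="top":
        q=bot.trace(s,"stand")[0]["mask"].astype(np.uint8)
        cn=max(cv2.findContours(q,0,1)[0],key=cv2.contourArea)[:,0]
        P=np.array([ground(s,x,12)[:2] for x in cv2.convexHull(cn)[:,0].astype(float)]); print(cv2.fitEllipse(P.astype(np.float32)))
cv2.imwrite("pics/z.png",np.hstack(a))
E
```

```text
top 122 (np.float64(428.4590163934426), np.float64(235.01639344262296)) [ 559.  -214.7   77. ]Traceback (most recent call last):
  File "<stdin>", line 13, in <module>
IndexError: list index out of range
```

```bash
python3 - <<'E'
from plant import bot
from h import *
a=[]
for n,c in(("top",(427,237)),("scene",(268,136))):
    s=bot.snapshot(n); g=cv2.getRectSubPix(s["img"][:,:,::-1].copy(),(40,40),c)
    g=cv2.convertScaleAbs(g,alpha=1.6)
    a.append(cv2.resize(g,(400,400),interpolation=cv2.INTER_CUBIC))
    hsv=cv2.cvtColor(s["img"],cv2.COLOR_RGB2HSV)
    m=((hsv[...,0]>10)&(hsv[...,0]<30)&(hsv[...,1]>120)&(hsv[...,2]>70))
    yy,xx=np.nonzero(m); k=(abs(xx-c[0])<20)&(abs(yy-c[1])<20); p=(xx[k].mean(),yy[k].mean())
    print(n,k.sum(),p,ground(s,p,77).round(1))
    for t in range(3):
        r=bot.trace(s,"stand")
        if r and n=="top":
            q=r[0]["mask"].astype(np.uint8)
            cn=max(cv2.findContours(q,0,1)[0],key=cv2.contourArea)
            P=np.array([ground(s,x,12)[:2] for x in cv2.convexHull(cn)[:,0].astype(float)]); print(cv2.fitEllipse(P.astype(np.float32)));break
cv2.imwrite("pics/z.png",np.hstack(a))
E
```

```text
top 123 (np.float64(428.4471544715447), np.float64(235.0731707317073)) [ 558.9 -214.6   77. ]
((558.8895263671875, -213.93966674804688), (157.50827026367188, 158.4808807373047), 54.57883071899414)
scene 62 (np.float64(267.64516129032256), np.float64(126.83870967741936)) [ 561.7 -213.8   77. ]
```

View pics/z.png

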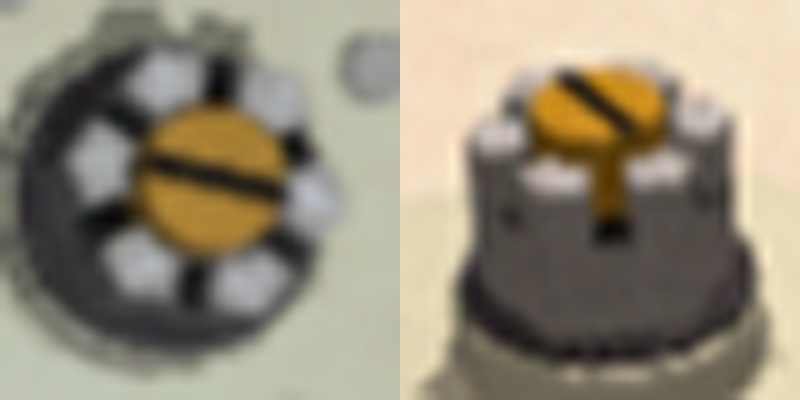

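```bash
python3 - <<'E'
from plant import bot
from h import *
s=bot.snapshot("top")
f=lambda x,y,z: ground(s,(x/10+407,y/10+217),z)[:2]
a,b=f(148,160,77),f(283,193,77); d=a-b; gr=np.degrees(np.arctan2(d[1],d[0]))%180
pr=np.array([f(*p,71) for p in[(170,78),(272,95),(313,195),(250,283),(140,262),(98,160)]]); c=pr.mean(0)
an=np.degrees(np.arctan2(*(pr-c).T[::-1])); print("len",np.hypot(*d),"mid",(a+b)/2,"groove",gr,"nut c",c,np.hypot(*(pr-c).T),an%60)
ph=np.degrees(np.angle(np.exp(6j*np.radians(an)).mean()))/6; fl=(ph+30)%60
print("flat normal world deg mod60",fl,"cw turn",(fl-gr)%60)
# sub-image check: darkness of ring at radius 20, z=71 for slots
A=np.radians(np.arange(0,360,2)); g=cv2.cvtColor(s["img"],cv2.COLOR_RGB2GRAY).astype(np.float32)
for r in(19,21,23,25):
  P=proj(s,np.c_[c[0]+r*np.cos(A),c[1]+r*np.sin(A),0*A+71]).astype(np.float32)
  v=cv2.remap(g,P[:,:1],P[:,1:],1)[:,0]; print(r,"slot phase",(np.degrees(np.angle((-(v-v.mean())*np.exp(6j*A)).sum()))/6)%60)
E
```

```text
len 27.765640319960212 mid [ 559.70336598 -214.88591037] groove 74.97170293110699 nut c [ 559.91600988 -214.49856565] [21.65165281 21.92263042 21.57538527 22.58830995 22.05422195 22.32523944] [17.30118861 19.97629885 20.00297246 19.39158267 18.94481749 19.0962729 ]
flat normal world deg mod60 49.120280992648816 cw turn 34.148578061541826
19 slot phase 49.12676654950435
21 slot phase 49.248484133313255
23 slot phase 49.35612171203939
25 slot phase 49.406217559261776
```

arm_command:
  series:
    - {"xyz":[3.365,-1.926,0]}
    - {"xyz":[3.365,-1.926,0]}
    - {"xyz":[3.365,-1.926,0]}
    - {"xyz":[3.365,-1.926,0]}
    - {"xyz":[3.365,-1.926,0]}
    - {"xyz":[3.365,-1.926,0]}
    - {"xyz":[3.365,-1.926,0]}
    - {"xyz":[3.365,-1.926,0]}
    - {"xyz":[3.365,-1.926,0]}
    - {"xyz":[3.365,-1.926,0]}
    - {"xyz":[3.365,-1.926,0]}
    - {"xyz":[3.365,-1.926,0]}
  hand: 1

```text
invalid input at $.series[0]: expected keys xyz, dr
```

arm_command:
  series:
    - {"dr":[0,0,3.8]}
    - {"dr":[0,0,3.7]}
    - {}
    - {}

```text
invalid input at $.series[0]: expected keys xyz, dr
```

```bash
cat > st.py <<'E'
from plant import bot
from h import *
o=bot.observe(); M=R.from_quat(o["tool_rot"]).as_matrix(); e=np.array([559.8,-214.4,48])-o["position"]
print(o["time_s"],np.round(o["position"],1),"tool y deg",np.degrees(np.arctan2(M[1,1],M[0,1]))%180,"axis z",M[:,2].round(4),"err tool mm",(M.T@e).round(1),"j",np.round(o["joints"],2),"F",np.round(o["wrist_force"],1),np.round(o["wrist_torque"],2),o["width"],o["finger_force"])
E
python3 st.py
```

```text
0.95 [ 303.2 -603.1  239.4] tool y deg 116.68862457987673 axis z [ 1.e-04 -1.e-04 -1.e+00] err tool mm [ 403.8 -232.1  191.4] j [ 1.08  0.47 -0.05  1.53  0.02  1.14 -0.08] F [-0.2  0.2  0.3] [0.   0.   0.02] 85.23685403578898 0.0
```

arm_command:
  series:
    - {"xyz":[3.365,-1.934,0],"dr":[0,0,0]}
    - {"xyz":[3.365,-1.934,0],"dr":[0,0,0]}
    - {"xyz":[3.365,-1.934,0],"dr":[0,0,0]}
    - {"xyz":[3.365,-1.934,0],"dr":[0,0,0]}
    - {"xyz":[3.365,-1.934,0],"dr":[0,0,0]}
    - {"xyz":[3.365,-1.934,0],"dr":[0,0,0]}
    - {"xyz":[3.365,-1.934,0],"dr":[0,0,0]}
    - {"xyz":[3.365,-1.934,0],"dr":[0,0,0]}
    - {"xyz":[3.365,-1.934,0],"dr":[0,0,0]}
    - {"xyz":[3.365,-1.934,0],"dr":[0,0,0]}
    - {"xyz":[3.365,-1.934,0],"dr":[0,0,0]}
    - {"xyz":[3.365,-1.934,0],"dr":[0,0,0]}
  hand: 1

```text
time_s: 2.15
position: [560.5, -213.0, 239.6]
tool_rot: [0.973, 0.231, 0.0, 0.0]
wrist_force: [0.5, 0.4, -0.8]
width: 85.4
finger_force: 0.0
```

arm_command:
  series:
    - {"xyz":[0,0,0],"dr":[0,0,3.8]}
    - {"xyz":[0,0,0],"dr":[0,0,3.7]}
    - {"xyz":[0,0,0],"dr":[0,0,0]}
    - {"xyz":[0,0,0],"dr":[0,0,0]}

```text
time_s: 2.55
position: [559.7, -214.5, 239.4]
tool_rot: [0.986, 0.167, 0.0, 0.0]
wrist_force: [-0.2, 0.1, -0.1]
width: 85.4
finger_force: 0.0
```

```bash
python3 st.py
```

```text
2.55 [ 559.7 -214.5  239.4] tool y deg 109.24587909047798 axis z [ 1.e-04 -2.e-04 -1.e+00] err tool mm [ 2.000e-01 -1.000e-01  1.914e+02] j [ 0.44  0.35 -0.19  1.71  0.07  1.08 -1.01] F [-0.2  0.1 -0.1] [-0.   -0.03 -0.02] 85.41588883195546 0.0
```

arm_command:
  series:
    - {"xyz":[0,0,3],"dr":[0,0,0]}
    - {"xyz":[0,0,3],"dr":[0,0,0]}
    - {"xyz":[0,0,3],"dr":[0,0,0]}
    - {"xyz":[0,0,3],"dr":[0,0,0]}
    - {"xyz":[0,0,2],"dr":[0,0,0]}
    - {"xyz":[0,0,1.5],"dr":[0,0,0]}
    - {"xyz":[0,0,1],"dr":[0,0,0]}
    - {"xyz":[0,0,1],"dr":[0,0,0]}
    - {"xyz":[0,0,1],"dr":[0,0,0]}
    - {"xyz":[0,0,0.6],"dr":[0,0,0]}
    - {"xyz":[0,0,0],"dr":[0,0,0]}
    - {"xyz":[0,0,0],"dr":[0,0,0]}

```text
time_s: 3.75
position: [560.1, -214.4, 48.6]
tool_rot: [0.986, 0.167, 0.0, 0.0]
wrist_force: [-0.0, -0.2, 0.3]
width: 85.2
finger_force: 0.0
```

```bash
python3 st.py
```

```text
3.75 [ 560.1 -214.4   48.6] tool y deg 109.19466751241912 axis z [ 7.e-04 -2.e-04 -1.e+00] err tool mm [-0.3 -0.1  0.6] j [ 0.42  0.58 -0.16  1.87  0.14  0.71 -1.06] F [-0.  -0.2  0.3] [-0.05 -0.01 -0.02] 85.16738201509 0.0
```

No contact so far, so I'll close gently.

arm_command:
  series:
    - {"xyz":[0,0,0],"dr":[0,0,0]}
    - {"xyz":[0,0,0],"dr":[0,0,0]}
    - {"xyz":[0,0,0],"dr":[0,0,0]}
    - {"xyz":[0,0,0],"dr":[0,0,0]}
    - {"xyz":[0,0,0],"dr":[0,0,0]}
    - {"xyz":[0,0,0],"dr":[0,0,0]}
    - {"xyz":[0,0,0],"dr":[0,0,0]}
    - {"xyz":[0,0,0],"dr":[0,0,0]}
    - {"xyz":[0,0,0],"dr":[0,0,0]}
    - {"xyz":[0,0,0],"dr":[0,0,0]}
  hand: 0
  newtons: 35

```text
time_s: 4.75
position: [560.0, -214.4, 48.9]
tool_rot: [0.986, 0.167, 0.0, 0.0]
wrist_force: [-1.2, 0.4, 5.2]
width: 49.1
finger_force: 37.5
```

```bash
python3 st.py
```

```text
4.75 [ 560.  -214.4   48.9] tool y deg 109.18905589149712 axis z [ 6.e-04 -2.e-04 -1.e+00] err tool mm [-0.2 -0.1  0.9] j [ 0.42  0.58 -0.16  1.87  0.14  0.71 -1.06] F [-1.2  0.4  5.2] [0.13 0.25 0.04] 49.13538270295945 37.52533748745918
```

Width 49 mm, so it's gripping on the flats. Now I'll turn it 34.2° clockwise, which is positive about tool z.

arm_command:
  series:
    - {"xyz":[0,0,0],"dr":[0,0,3]}
    - {"xyz":[0,0,0],"dr":[0,0,4]}
    - {"xyz":[0,0,0],"dr":[0,0,4]}
    - {"xyz":[0,0,0],"dr":[0,0,4]}
    - {"xyz":[0,0,0],"dr":[0,0,4]}
    - {"xyz":[0,0,0],"dr":[0,0,4]}
    - {"xyz":[0,0,0],"dr":[0,0,4]}
    - {"xyz":[0,0,0],"dr":[0,0,4]}
    - {"xyz":[0,0,0],"dr":[0,0,3.2]}
    - {"xyz":[0,0,0],"dr":[0,0,0]}
    - {"xyz":[0,0,0],"dr":[0,0,0]}
    - {"xyz":[0,0,0],"dr":[0,0,0]}

```text
time_s: 5.95
position: [560.0, -214.8, 49.0]
tool_rot: [0.991, -0.131, 0.0, 0.0]
wrist_force: [-1.3, -0.3, 4.8]
width: 49.3
finger_force: 37.6
```

```bash
python3 st.py
```

```text
5.95 [ 560.  -214.8   49. ] tool y deg 74.9526637737521 axis z [ 9.e-04 -7.e-04 -1.e+00] err tool mm [-0.3 -0.4  1. ] j [ 0.3   0.57 -0.01  1.88  0.01  0.7  -1.54] F [-1.3 -0.3  4.8] [ 0.01  0.27 -0.13] 49.27346776476372 37.630353569984436
```

The tool is now in line with the groove at 75.0°. Next I'll open the hand, lift straight up and swing clear.

arm_command:
  series:
    - {"xyz":[0,0,0],"dr":[0,0,0]}
    - {"xyz":[0,0,0],"dr":[0,0,0]}
    - {"xyz":[0,0,0],"dr":[0,0,0]}
    - {"xyz":[0,0,0],"dr":[0,0,0]}
    - {"xyz":[0,0,0],"dr":[0,0,0]}
    - {"xyz":[0,0,0],"dr":[0,0,0]}
    - {"xyz":[0,0,0],"dr":[0,0,0]}
    - {"xyz":[0,0,0],"dr":[0,0,0]}
  hand: 1

```text
time_s: 6.75
position: [559.8, -214.4, 48.3]
tool_rot: [0.991, -0.131, 0.0, 0.0]
wrist_force: [0.4, -0.6, 0.6]
width: 85.4
finger_force: 0.0
```

arm_command:
  series:
    - {"xyz":[0,0,-1],"dr":[0,0,0]}
    - {"xyz":[0,0,-2],"dr":[0,0,0]}
    - {"xyz":[0,0,-3],"dr":[0,0,0]}
    - {"xyz":[0,0,-3],"dr":[0,0,0]}
    - {"xyz":[0,0,-3],"dr":[0,0,0]}
    - {"xyz":[0,0,-3],"dr":[0,0,0]}
    - {"xyz":[0,0,-3],"dr":[0,0,0]}
    - {"xyz":[0,0,0],"dr":[0,0,0]}

```text
time_s: 7.55
position: [562.3, -215.2, 234.0]
tool_rot: [0.991, -0.131, 0.005, 0.001]
wrist_force: [-0.3, -0.3, 0.6]
width: 85.1
finger_force: 0.0
```

arm_command:
  series:
    - {"xyz":[0,3,0],"dr":[0,0,0]}
    - {"xyz":[0,3,0],"dr":[0,0,0]}
    - {"xyz":[0,0,0],"dr":[0,0,0]}

```text
time_s: 7.85
position: [541.6, -277.6, 228.2]
tool_rot: [0.991, -0.134, -0.001, 0.002]
wrist_force: [0.2, -0.9, -0.6]
width: 85.5
finger_force: 0.0
```

```bash
python3 st.py
```

```text
7.85 [ 541.6 -277.6  228.2] tool y deg 74.55438191041324 axis z [-0.0015 -0.0031 -1.    ] err tool mm [  0.8 -66.4 180. ] j [ 0.38  0.37  0.03  1.71 -0.01  1.06 -1.43] F [ 0.2 -0.9 -0.6] [0.03 0.04 0.01] 85.54938320378233 0.0
```

arm_command:
  series:
    - {"xyz":[0,3,0],"dr":[0,0,0]}
    - {"xyz":[0,3.5,0],"dr":[0,0,0]}
    - {"xyz":[0,3.5,0],"dr":[0,0,0]}
    - {"xyz":[0,3.5,0],"dr":[0,0,0]}
    - {"xyz":[0,3.5,0],"dr":[0,0,0]}
    - {"xyz":[0,0,0],"dr":[0,0,0]}
    - {"xyz":[0,0,0],"dr":[0,0,0]}

```text
time_s: 8.55
position: [499.7, -436.6, 227.8]
tool_rot: [0.991, -0.131, -0.0, -0.0]
wrist_force: [0.3, 1.3, 1.1]
width: 85.3
finger_force: 0.0
```

```bash
python3 - <<'E'
from plant import bot
from h import *
a=[]
for n,c in(("top",(427,237)),("scene",(268,136))):
    s=bot.snapshot(n); g=cv2.getRectSubPix(s["img"][:,:,::-1].copy(),(40,40),c)
    a.append(cv2.resize(cv2.convertScaleAbs(g,alpha=1.6),(400,400),interpolation=cv2.INTER_CUBIC))
    if n=="top":
      A=np.radians(np.arange(0,360,2)); g=cv2.cvtColor(s["img"],cv2.COLOR_RGB2GRAY).astype(np.float32)
      for r in(19,21,23,25):
        P=proj(s,np.c_[559.9+r*np.cos(A),-214.5+r*np.sin(A),0*A+71]).astype(np.float32)
        v=cv2.remap(g,P[:,:1],P[:,1:],1)[:,0]; print(r,"slot phase",(np.degrees(np.angle((-(v-v.mean())*np.exp(6j*A)).sum()))/6)%60)
    for l,z in(("pinned_stand",40),("bottle",45)):
        for q in bot.find_in(s,l)[:1]: print(n,l,q["p"],q["position"])
cv2.imwrite("pics/z2.png",np.hstack(a))
E
```

```text
19 slot phase 14.861702190333817
21 slot phase 14.96199181886576
23 slot phase 15.05218305351501
25 slot phase 15.68237752238575
top pinned_stand 0.84 [216.2, 224.6]
top bottle 0.97 [282.1, 133.6]
scene pinned_stand 0.56 [440.2, 256.8]
scene bottle 0.83 [309.3, 261.1]
```

View pics/z2.png

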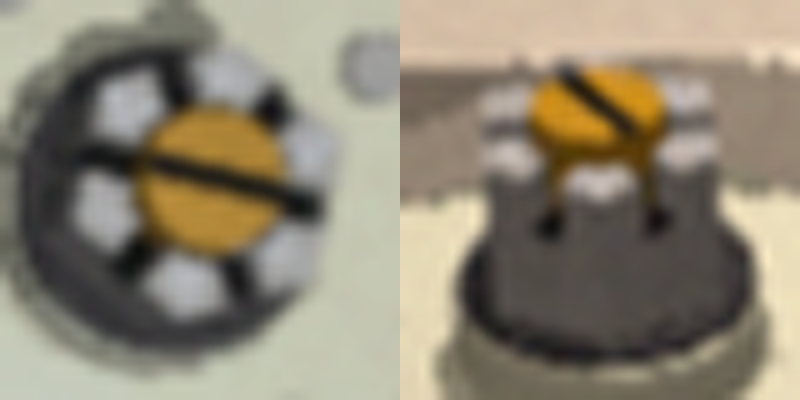

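The slot now lines up with the groove: in the left crop both run from (90,155) to (315,207), at 15° mod 60 against the groove's 75°. The pinned foot and the bottle haven't moved.

```bash
python3 -c "
from plant import bot
print(bot.finish_job())"
```

```text
the job is handed in; nothing more can be done
None
```

I tightened the loose nut about 34° clockwise until its next slot lined up with the pin hole (within about 1° in the top camera picture), let go and moved the arm clear, then handed the job in; the pinned foot and bottle showed no movement, and no verdict was returned.

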